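# Pack the coloured-lid jars into their gift boxes

### The arm

A 7-joint arm with a two-finger parallel gripper is mounted at the origin on a cart in front of the work surface, level with it; the furniture and walls round the work are solid. World frame = base frame: x ahead of the robot, y to its left, z up, the work surface at z = 0. Lengths are in mm, angles in rad, forces in N, time in s.
With the tool pointing down it reaches from about 400 to 900 mm from the base axis. Payload 5.5 kg.
Tool frame: the origin (TCP) lies at the very end of the fingers, on their centre line; the grasp point (between the pads) lies 19 mm behind it (grip_depth is the distance from the TCP to the grasp point, in mm); z points along the fingers, y is the line along which they close (so a half turn about z gives the same grasp; the last joint's range is limited). The gripper opens to 85 mm and grips with 20 to 120 N. Pads are 22 mm wide; open, the fingers measure 114 mm over their backs; the gripper's body (76 mm by 85 mm) begins 54 mm behind the grasp point. The pads swing forward as they close: fully open they stand 13 mm farther back than shut.
Start: joints at [1.602, 0.501, -0.427, 1.55, 0.221, 1.138, -0.21], TCP at [149.359, -632.607, 206.01] pointing down, gripper open.
Joint ranges: [-2.88, 2.88], [-0.31, 2.03], [-1.54, 1.56], [0.2, 2.42], [-1.41, 4.55], [0.19, 2.02], [-2.57, 2.57]. Speed limits (rad/s): [2.57, 2.57, 3.14, 3.14, 3.14, 3.14, 3.14].

### API

Orientations are given as a unit quaternion [w, x, y, z].
In Python, from workcell import * gives the robot as it stands. The module is installed in compiled form; this text tells all that it offers.
- The arm moves only by the shell command python3 -m creep 'ROWS'. ROWS is JSON, one flat list of numbers, 7 for each row, row after row: the shift along the world's x, y, z in m, then the turn, a rotation vector about the world's x, y, z in degrees, then the finger opening in m, from 0 to 0.0854. A call has 1 to 20 rows; each row shifts and turns the commanded pose from where the row before left it; what a row does not reach is not made up. A row lasts 1/8 s, in which the tool goes at most 62.5 mm and 10.7 degrees, less where a joint would pass 70% of its speed; a pose out of reach is approached as far as the arm can. A call with a gripper value outside its range is refused whole. The fingers move at their own pace and stop on an object; the grip force is fixed at half the most. Time passes only in rows, so rows that do not move let the fingers close. It gives the time, the measured TCP pose, the force, the opening and the grip force at its end, in the units of the state.
- sense(): the state, without advancing time (a new reading comes with each control period).
- get_image(name): name is "scene" or "side" or "wrist"; returns the picture (384x512x3 uint8, red, green, blue); there is no depth.
- camera_model(name): a dict with "fovy" (degrees; the focal length in pixels is half the picture's height over the tangent of half this angle, whatever the lens; pixels are square), "cx", "cy" (the principal point, pixels), "rvec" (rotation vector, rad) and "tvec" (3), from world to camera coordinates, as OpenCV has them. Camera axes: x right, y down, z forward; pixel columns grow to the right and rows downward; lengths in mm; the calibration is good to about 2 mm. A picture is of the moment at which its call begins: read the wrist's pose just before it. camera_model takes no time and is no camera call; for the wrist camera it gives the pose at the moment of the call.
- job_done(): hands the job in; it is judged then, once.
The state is a dict: "clock": time; "qpos": joint angles; "joint_vel": joint speeds; "joint_torque": joint torques, N m; "eef_pos": TCP position; "ee_rot": TCP orientation; "force": force on the tool from outside, world axes, zero at the start; "wrist_torque": the same for the moment, N m; "opening": finger opening in mm; "gripper_force": force on a finger pad.
Only numpy, scipy, OpenCV 4.12 (cv2) and the standard library are available. Lean on these libraries where they do the work, as an engineer would, in place of code of your own. Each camera call takes 0.05 s, during which the arm holds its last target. There are 200 camera calls.

### The job

Pack the gift boxes: pick out the four jars with coloured lids and set each one upright into the round recess of the open gift box whose insert has the colour of its lid, right down on the bottom. The jars are glass, so keep them upright and set them down without dropping or slamming them; leave the black-lidded jars standing where they are.

Things in the scene. Friction and masses are not known exactly. Their poses are not given: they have to be found in the camera images.
- red_jar: closed glass jar of pale yellow food with a red painted lid; upright cylinder 69 mm in diameter, 112 mm high, 0.45 kg, stands loose on the table; take it round the glass just under the lid, or round the glass and lid together (68 mm across). Origin: centre of its underside, z up along the jar
- yellow_jar: closed glass jar of pale yellow food with a yellow painted lid; upright cylinder 69 mm in diameter, 112 mm high, 0.45 kg, stands loose on the table; take it round the glass just under the lid, or round the glass and lid together (68 mm across). Origin: centre of its underside, z up along the jar
- green_jar: closed glass jar of pale yellow food with a green painted lid; upright cylinder 69 mm in diameter, 112 mm high, 0.45 kg, stands loose on the table; take it round the glass just under the lid, or round the glass and lid together (68 mm across). Origin: centre of its underside, z up along the jar
- blue_jar: closed glass jar of pale yellow food with a blue painted lid; upright cylinder 69 mm in diameter, 112 mm high, 0.45 kg, stands loose on the table; take it round the glass just under the lid, or round the glass and lid together (68 mm across). Origin: centre of its underside, z up along the jar
- red_box: open base of a brown kraft card gift box, 110 x 110 mm, fixed to the table, with a red insert; the insert, 104 x 104 mm, stands higher than the brown walls (34 mm) and its top is 50 mm above the table, with one round recess 85 mm in diameter in the middle (mouth chamfered by 4 mm), inner floor 3 mm above the table. Origin: centre of its underside, so the recess axis is this z axis (up); x and y along its sides
- yellow_box: open base of a brown kraft card gift box, 110 x 110 mm, fixed to the table, with a yellow insert; the insert, 104 x 104 mm, stands higher than the brown walls (34 mm) and its top is 50 mm above the table, with one round recess 85 mm in diameter in the middle (mouth chamfered by 4 mm), inner floor 3 mm above the table. Origin: centre of its underside, so the recess axis is this z axis (up); x and y along its sides
- green_box: open base of a brown kraft card gift box, 110 x 110 mm, fixed to the table, with a green insert; the insert, 104 x 104 mm, stands higher than the brown walls (34 mm) and its top is 50 mm above the table, with one round recess 85 mm in diameter in the middle (mouth chamfered by 4 mm), inner floor 3 mm above the table. Origin: centre of its underside, so the recess axis is this z axis (up); x and y along its sides
- blue_box: open base of a brown kraft card gift box, 110 x 110 mm, fixed to the table, with a blue insert; the insert, 104 x 104 mm, stands higher than the brown walls (34 mm) and its top is 50 mm above the table, with one round recess 85 mm in diameter in the middle (mouth chamfered by 4 mm), inner floor 3 mm above the table. Origin: centre of its underside, so the recess axis is this z axis (up); x and y along its sides
- black_jar_a: closed glass jar of the same size and make with a black-topped silver lid (69 mm in diameter, 112 mm high), loose: plain stock, not for the boxes. Origin: centre of its underside, z up
- black_jar_b: closed glass jar of the same size and make with a black-topped silver lid (69 mm in diameter, 112 mm high), loose: plain stock, not for the boxes. Origin: centre of its underside, z up
There are look-alikes about, which are no part of the job. What is shaped like the blue_jar but purple is not meant.

How it is judged:
By the outcome, as a careful person would: the job done as asked, in the order asked, and still so for the second after the job is handed in, with the robot touching nothing.
It also fails if it takes over 109 s, if anything falls off the work surface, if the arm or the gripper's body presses on something with over 40 N, if the wrist force passes 120 N, or if a joint passes its speed limit or range.

## Working session

There is one attempt and no reset: what is moved stays moved. The work goes in short steps, Python scripts to look and compute and a shell command to move; the robot and the scene stay as the last step left them, time stands still between calls to the robot, and variables do not carry over. Pictures are saved under pics/ and viewed, at most 14 in all, crops included, and the job is handed in when it is done.

```bash
mkdir -p pics; cat > h.py <<'E'
from workcell import *
import numpy as np, cv2
def cam(n):
    m=camera_model(n); f=192/np.tan(np.radians(m["fovy"])/2)
    R=cv2.Rodrigues(np.array(m["rvec"],float))[0]; t=np.array(m["tvec"],float).ravel()
    return f,m["cx"],m["cy"],R,t
def ray(c,u,v,z):
    f,cx,cy,R,t=c; o=-R.T@t; d=R.T@np.array([(u-cx)/f,(v-cy)/f,1])
    return o+d*(z-o[2])/d[2]
def proj(c,p):
    f,cx,cy,R,t=c; q=R@np.array(p,float)+t; return np.array([f*q[0]/q[2]+cx,f*q[1]/q[2]+cy])
E
python3 - <<'E'
from h import *
for n in ("scene","side"):
    i=get_image(n); cv2.imwrite(f"pics/{n}0.png",i[:,:,::-1])
    c=cam(n); print(n,camera_model(n),-c[3].T@c[4])
s=sense(); print({k:np.round(s[k],3) for k in ("clock","eef_pos","ee_rot","force","opening")})
E
```

```text
scene {'fovy': 53.20104015140669, 'cx': 257.6933913488541, 'cy': 193.32787692863295, 'rvec': array([ 0.74896968, -2.67128252,  1.04874007]), 'tvec': array([530.90858651, 239.02227637, 896.7860686 ])} [248.56231155 650.2222391  811.57171324]
side {'fovy': 51.91215525107148, 'cx': 259.302724678792, 'cy': 194.12409227186788, 'rvec': array([ 0.62145155, -2.55061634,  1.30445025]), 'tvec': array([523.8110721 , 159.70041454, 917.11845123])} [171.58857428 818.57898604 664.43533924]
{'clock': np.float64(0.1), 'eef_pos': array([ 149.149, -631.989,  205.071]), 'ee_rot': array([-0.001,  0.993,  0.116, -0.   ]), 'force': array([ 0.152, -0.028, -0.263]), 'opening': np.float64(85.56)}
```

View pics/scene0.png

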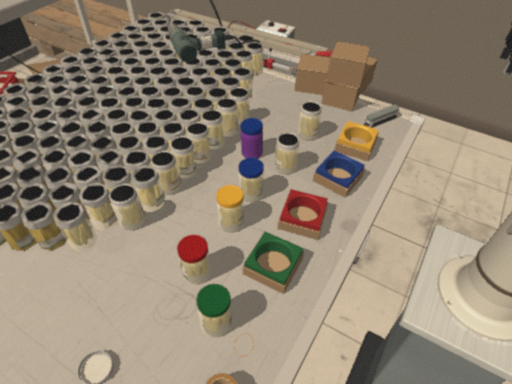

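View pics/side0.png

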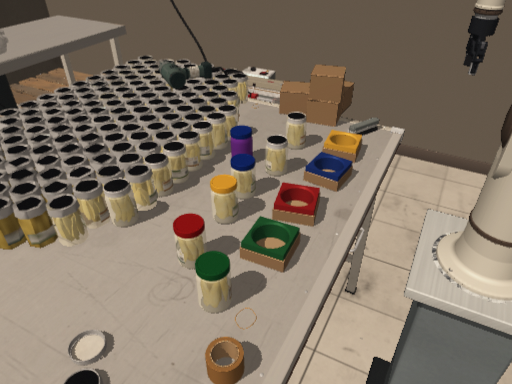

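The scene view shows the coloured lids at green (213,300), red (193,248), yellow (230,196) and blue (251,168), with the purple decoy at (251,133). The boxes are green (273,260), red (304,212), blue (339,172) and yellow (357,138). The side view agrees. Next I'll measure them.

```bash
cat > m.py <<'E'
from h import *
H={"red":[(0,5),(174,180)],"yellow":[(17,24)],"green":[(55,85)],"blue":[(108,126)]}
def comps(img,col,amin=120):
    h=cv2.cvtColor(img,cv2.COLOR_RGB2HSV); m=np.zeros(h.shape[:2],np.uint8)
    for a,b in H[col]: m|=cv2.inRange(h,(a,165,40),(b,255,255))
    n,l,s,ce=cv2.connectedComponentsWithStats(m)
    return [(l==k).astype(np.uint8) for k in range(1,n) if s[k,4]>amin]
def centre(c,mask,z,r):
    "disc of radius r at height z: lateral middle and far edge of the mask"
    k=max(cv2.findContours(mask,cv2.RETR_EXTERNAL,cv2.CHAIN_APPROX_NONE)[0],key=len)[:,0]
    P=np.array([ray(c,u,v,z)[:2] for u,v in k]); o=(-c[3].T@c[4])[:2]
    d=P.mean(0)-o; d/=np.linalg.norm(d); e=np.array([-d[1],d[0]])
    lat=P@e; far=(P@d).max()
    return d*(far-r)+e*(lat.max()+lat.min())/2, np.ptp(lat), k
E
python3 - <<'E'
from m import *
for n in ("scene","side"):
    img=cv2.imread(f"pics/{n}0.png")[:,:,::-1]; c=cam(n)
    for col in H:
        for m in comps(img,col):
            p,w,k=centre(c,m,112,34)
            b=[ray(c,*q[0],50)[:2].round().tolist() for q in cv2.approxPolyDP(cv2.convexHull(k),4,True)]
            print(n,col,m.sum(),k.mean(0).round(),"jar",p.round(1),w.round(),"poly50",b)
E
```

```text
scene red 883 [304. 210.] jar [453.3  56.8] 100.0 poly50 [[524.0, -16.0], [429.0, -37.0], [405.0, 66.0], [499.0, 87.0]]
scene red 619 [192. 249.] jar [604.9 306.1] 62.0 poly50 [[634.0, 240.0], [599.0, 279.0], [632.0, 312.0], [672.0, 277.0], [666.0, 253.0]]
scene yellow 661 [358. 136.] jar [ 441.4 -277.7] 100.0 poly50 [[506.0, -387.0], [414.0, -396.0], [400.0, -284.0], [494.0, -274.0]]
scene yellow 463 [230. 196.] jar [620.8 135.3] 62.0 poly50 [[639.0, 56.0], [618.0, 89.0], [627.0, 119.0], [676.0, 117.0], [685.0, 66.0]]
scene blue 234 [252. 126.] jar [ 720.7 -130.3] 57.0 poly50 [[750.0, -232.0], [732.0, -176.0], [780.0, -170.0], [789.0, -227.0]]
scene blue 320 [251. 167.] jar [629.7  22.9] 56.0 poly50 [[653.0, -68.0], [635.0, -11.0], [677.0, -3.0], [694.0, -57.0]]
side red 983 [297. 199.] jar [442.8  87.6] 101.0 poly50 [[526.0, -13.0], [429.0, -37.0], [400.0, 75.0], [497.0, 98.0]]
side red 606 [188. 226.] jar [605.5 306.1] 65.0 poly50 [[634.0, 219.0], [613.0, 246.0], [614.0, 278.0], [667.0, 287.0], [687.0, 264.0], [689.0, 230.0]]
side yellow 621 [343. 141.] jar [ 430.7 -241.9] 103.0 poly50 [[509.0, -378.0], [412.0, -405.0], [395.0, -276.0], [489.0, -263.0]]
side yellow 412 [223. 183.] jar [621.5 135.4] 65.0 poly50 [[646.0, 33.0], [629.0, 68.0], [643.0, 101.0], [699.0, 83.0], [704.0, 34.0]]
side green 742 [212. 265.] jar [494.1 383.6] 62.0 poly50 [[520.0, 299.0], [497.0, 324.0], [496.0, 362.0], [544.0, 371.0], [566.0, 323.0]]
side blue 229 [241. 132.] jar [ 720.6 -128.8] 59.0 poly50 [[764.0, -269.0], [741.0, -199.0], [796.0, -194.0], [817.0, -250.0]]
side blue 703 [329. 166.] jar [423.9 -90.9] 114.0 poly50 [[500.0, -127.0], [490.0, -219.0], [393.0, -216.0], [395.0, -99.0]]
side blue 321 [242. 162.] jar [630.4  20.4] 63.0 poly50 [[655.0, -91.0], [644.0, -33.0], [699.0, -29.0], [715.0, -94.0]]
```

```bash
sed -i 's/(a,165,40)/(a,150,25)/; s/(55,85)/(50,92)/' m.py; python3 - <<'E'
from m import *
for n,bl in (("scene",[(288,140),(311,107)]),("side",[(277,142),(296,118)])):
    img=cv2.imread(f"pics/{n}0.png")[:,:,::-1]; c=cam(n)
    for p in bl: print("black",ray(c,*p,112).round())
    h=cv2.cvtColor(img,cv2.COLOR_RGB2HSV)
    print(h[300 if n=="scene" else 265,213], h[245 if n=="scene" else 227,273], h[172 if n=="scene" else 160,339 if n=="scene" else 329])
    for col in ("green","blue"):
        for m in comps(img,col):
            p,w,k=centre(c,m,112,34)
            b=[ray(c,*q[0],50)[:2].round().tolist() for q in cv2.approxPolyDP(cv2.convexHull(k),4,True)]
            print(n,col,m.sum(),k.mean(0).round(),"jar",p.round(1),w.round(),"poly50",b)
E
python3 -m creep '[0.03,0.06,0.02,0,0,0,0.085, 0.03,0.05,0.02,0,0,0,0.085, 0.03,0.05,0.02,0,0,0,0.085, 0.04,0.045,0.02,0,0,0,0.085, 0.04,0.045,0.01,0,0,0,0.085, 0.04,0.045,0.01,0,0,0,0.085]'
```

```text
black [ 599. -131.  112.]
black [ 613. -312.  112.]
[ 65 155  87] [ 64 119  73] [ 16 105 184]
scene green 638 [214. 301.] jar [493.9 382.8] 59.0 poly50 [[523.0, 324.0], [484.0, 350.0], [485.0, 375.0], [511.0, 393.0], [549.0, 365.0], [545.0, 338.0]]
scene blue 257 [251. 126.] jar [ 721.9 -129.7] 59.0 poly50 [[750.0, -232.0], [726.0, -186.0], [780.0, -170.0], [797.0, -215.0]]
scene blue 336 [251. 167.] jar [631.7  19.6] 56.0 poly50 [[657.0, -70.0], [632.0, -17.0], [677.0, -3.0], [697.0, -50.0]]
scene blue 125 [335. 176.] jar [428.6 -73.9] 95.0 poly50 [[396.0, -156.0], [402.0, -110.0], [496.0, -131.0], [489.0, -165.0]]
black [ 592. -116.  112.]
black [ 606. -293.  112.]
[ 67 190  67] [ 66 159  61] [113 185  80]
side green 1143 [271. 237.] jar [442.  235.7] 114.0 poly50 [[512.0, 147.0], [415.0, 143.0], [404.0, 253.0], [501.0, 257.0]]
side green 775 [212. 265.] jar [495.4 383. ] 63.0 poly50 [[520.0, 299.0], [491.0, 334.0], [494.0, 358.0], [518.0, 376.0], [544.0, 371.0], [566.0, 323.0]]
side blue 233 [241. 132.] jar [ 720.6 -128.8] 59.0 poly50 [[764.0, -269.0], [741.0, -199.0], [792.0, -188.0], [817.0, -250.0]]
side blue 721 [328. 166.] jar [423.9 -90.9] 114.0 poly50 [[500.0, -127.0], [490.0, -219.0], [393.0, -216.0], [395.0, -99.0]]
side blue 332 [243. 161.] jar [630.4  20.5] 63.0 poly50 [[655.0, -91.0], [644.0, -33.0], [699.0, -29.0], [715.0, -94.0]]
clock: 0.85
eef_pos: [356.4, -343.1, 304.0]
ee_rot: [0.0, 0.993, 0.115, -0.0]
force: [1.7, -0.6, -0.2]
opening: 85.0
gripper_force: 0.0
```

```bash
python3 -m creep '[0.05,0.04,0.02,0,0,0,0.085, 0.04,0.045,0.02,0,0,0,0.085, 0,0.01,0.01,0,0,0,0.085, 0,0,0,0,0,0,0.085]'
python3 - <<'E'
from m import *
c=cam("wrist"); i=get_image("wrist"); cv2.imwrite("pics/w1.png",i[:,:,::-1])
print(-c[3].T@c[4], c[0], [ (x,y,proj(c,(x,y,50)).round()) for x,y in ((450,-341),(443,-166),(465,25))], sense()["qpos"].round(2))
E
```

```text
clock: 1.35
eef_pos: [441.7, -252.7, 352.3]
ee_rot: [0.001, 0.993, 0.117, 0.0]
force: [-0.3, -0.9, -0.5]
opening: 84.7
gripper_force: 0.0
[ 507.95139245 -236.44428782  520.93001321] 302.6561291422521 [(450, -341, array([310., 159.])), (443, -166, array([200., 137.])), (465, 25, array([75., 92.]))] [ 1.13  0.15 -0.74  1.69  0.11  1.34 -0.97]
```

View pics/w1.png

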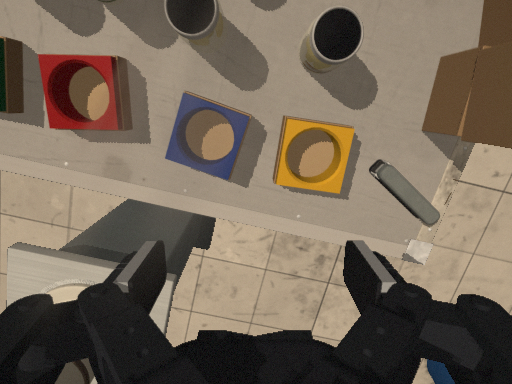

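The wrist view shows the yellow (313,155), blue (208,136) and red (80,92) boxes from above, close to where I predicted them. I'll refine them with rectangle fits on the z=50 plane.

```bash
cat >> m.py <<'E'
def boxes(c,img,cols=H):
    for col in cols:
        for m in comps(img,col,800):
            k=max(cv2.findContours(m,cv2.RETR_EXTERNAL,cv2.CHAIN_APPROX_NONE)[0],key=len)[:,0]
            r=cv2.minAreaRect(np.array([ray(c,u,v,50)[:2] for u,v in k],np.float32))
            print(col,"box",np.round(r[0],1),np.round(r[1],1),round(r[2]),k.mean(0).round())
E
python3 - <<'E'
from m import *
boxes(cam("wrist"),cv2.imread("pics/w1.png")[:,:,::-1])
E
python3 -m creep '[0.03,0.06,-0.01,0,0,0,0.085, 0.03,0.05,-0.02,0,0,0,0.085, 0.03,0.05,-0.02,0,0,0,0.085, 0.035,0.05,-0.03,0,0,0,0.085, 0.035,0.05,-0.03,0,0,0,0.085, 0.03,0.01,-0.02,0,0,0,0.085, 0,0,0,0,0,0,0.085]'
python3 - <<'E'
from m import *
c=cam("wrist"); i=get_image("wrist"); cv2.imwrite("pics/w2.png",i[:,:,::-1])
boxes(c,i); print(sense()["qpos"].round(2))
for col in H:
    for m in comps(i,col):
        p,w,k=centre(c,m,112,34); print(col,"jar",p.round(1),w.round(),k.mean(0).round())
E
```

```text
red box [465.3  14.9] [103.7 109.6] 12 [80. 90.]
yellow box [ 452.7 -346.4] [104.8 106.1] 5 [314. 155.]
clock: 2.28
eef_pos: [622.8, 2.9, 223.4]
ee_rot: [-0.001, 0.993, 0.115, -0.003]
force: [0.2, -1.6, 0.0]
opening: 85.1
gripper_force: 0.0
red box [468.8  20.2] [111.5 104.2] 12 [214. 276.]
yellow box [608.8 152.7] [81.2 86.8] 13 [122. 146.]
blue box [ 729.5 -169.1] [80.3 87.1] 26 [432. 106.]
blue box [615.4   3.4] [56.1 80.6] 70 [249. 169.]
blue box [ 455.2 -146.6] [ 57.6 102. ] 84 [329. 311.]
[ 0.53  0.52 -0.8   1.59  0.39  1.2  -1.7 ]
red jar [489.4  19.6] 100.0 [214. 276.]
yellow jar [623.2 130.1] 66.0 [122. 146.]
yellow jar [ 469.9 -234.3] 19.0 [434. 364.]
blue jar [ 723.5 -136.3] 66.0 [432. 106.]
blue jar [633.7  10.9] 56.0 [249. 169.]
blue jar [ 485.4 -114.6] 58.0 [329. 311.]
```

View pics/w2.png

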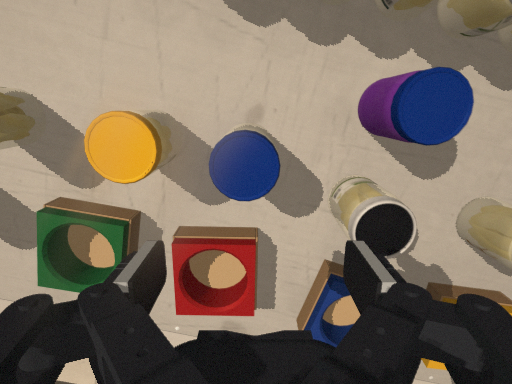

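The wrist view shows the blue lid at (245,165), the yellow lid at (123,146) and the green and red boxes at (87,248) and (215,276). The blue mask is incomplete, so I'll fit the lids as circles here.

```bash
sed -i 's/"blue":\[(108,126)\]/"blue":[(102,128)]/; s/(50,92)/(45,95)/; s/(a,150,25)/(a,120,20)/' m.py
python3 - <<'E'
from m import *
c=cam("wrist"); i=cv2.imread("pics/w2.png")[:,:,::-1]
for col in ("blue","yellow","green"):
    for m in comps(i,col,700):
        k=max(cv2.findContours(m,cv2.RETR_EXTERNAL,cv2.CHAIN_APPROX_NONE)[0],key=len)[:,0]
        q,r=cv2.minEnclosingCircle(np.array([ray(c,*p,112)[:2] for p in k],np.float32)); print(col,"circ112",np.round(q),round(r,1),k.mean(0).round())
boxes(c,i,["green","blue"])
print("eye",ray(c,245,165,112),sense()["eef_pos"])
boxes(c,cv2.imread("pics/w1.png")[:,:,::-1],["blue","yellow"])
E
```

```text
blue circ112 [ 723. -137.] 36.2 [432. 106.]
blue circ112 [632.  15.] 33.6 [246. 167.]
blue circ112 [ 497. -116.] 46.6 [329. 313.]
yellow circ112 [624. 128.] 36.3 [122. 146.]
green circ112 [504. 157.] 62.4 [ 75. 251.]
green box [462.9 188.7] [109.7 108.4] 3 [ 75. 251.]
blue box [ 729.7 -170.8] [81.3 87.6] 24 [432. 106.]
blue box [615.5   7.6] [66.6 81.3] 62 [246. 167.]
blue box [ 453.8 -148.2] [ 59.1 102. ] 83 [329. 313.]
eye [633.63417454  14.0441954  112.        ] [622.53087897   2.13093643 224.85636408]
yellow box [648.4 -60.6] [76.8 78.7] 5 [313. 155.]
```

```bash
python3 - <<'E'
from m import *
s=[188,92],[251,110],[231,180],[166,160]
# w1 camera pose: tool moved by pure translation since, so reuse rotation
f,cx,cy,R,t=cam("wrist"); o=np.array([507.95,-236.44,520.93]); c=(f,cx,cy,R,-R@o)
P=np.array([ray(c,*p,50)[:2] for p in s]); print(P.round(),P.mean(0).round(1))
E
python3 -m creep '[0.0045,0.0075,-0.02,0,0,0,0.085, 0.004,0.0075,-0.03,0,0,0,0.085, 0,0,-0.03,0,0,0,0.085, 0,0,-0.03,0,0,0,0.085, 0,0,-0.025,0,0,0,0.085, 0,0,-0.024,0,0,0,0.085, 0,0,0,0,0,0,0.085, 0,0,0,0,0,0,0.06, 0,0,0,0,0,0,0.06, 0,0,0,0,0,0,0.06, 0,0,0,0,0,0,0.06, 0,0,0,0,0,0,0.06]'
```

```text
[[ 502. -137.]
 [ 498. -233.]
 [ 385. -226.]
 [ 394. -120.]] [ 444.7 -179.2]
clock: 3.82
eef_pos: [633.6, 18.5, 70.6]
ee_rot: [0.001, 0.993, 0.115, 0.002]
force: [0.6, -1.6, 6.1]
opening: 60.9
gripper_force: 54.4
```

```bash
python3 -m creep '[0,0,0,0,0,0,0.05, 0,0,0,0,0,0,0.05]'; python3 - <<'E'
from m import *
i=get_image("wrist"); j=get_image("scene")
cv2.imwrite("pics/w3.png",np.hstack([cv2.resize(i,(400,300)),cv2.resize(j[60:300,120:440],(400,300))])[:,:,::-1])
E
```

```text
clock: 4.08
eef_pos: [633.7, 18.5, 70.7]
ee_rot: [0.001, 0.993, 0.115, 0.002]
force: [-0.3, -2.2, 7.3]
opening: 60.4
gripper_force: 63.1
```

View pics/w3.png

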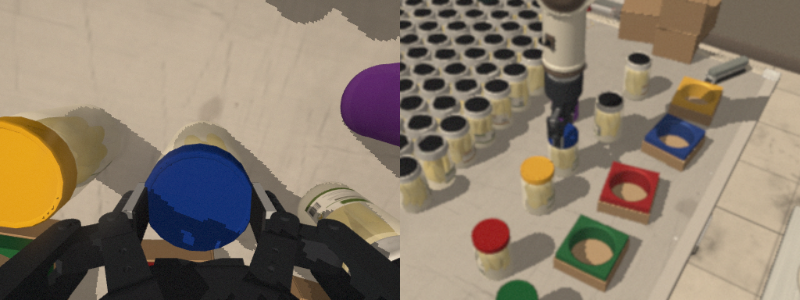

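The grip looks centred on the blue lid, which is at (200,197) in the left panel with a pad on each side. Lifting gently to check it.

```bash
python3 -m creep '[0,0,0.005,0,0,0,0.05, 0,0,0.01,0,0,0,0.05, 0,0,0.02,0,0,0,0.05, 0,0,0.03,0,0,0,0.05, 0,0,0.03,0,0,0,0.05, 0,0,0.03,0,0,0,0.05, 0,0,0.02,0,0,0,0.05, 0,0,0,0,0,0,0.05]'; python3 - <<'E'
from m import *
i=get_image("wrist"); j=get_image("side")
cv2.imwrite("pics/w4.png",np.hstack([cv2.resize(i,(400,300)),cv2.resize(j[60:300,120:440],(400,300))])[:,:,::-1])
E
```

```text
clock: 5.18
eef_pos: [633.2, 19.5, 215.8]
ee_rot: [0.0, 0.993, 0.116, 0.002]
force: [0.7, 0.2, -4.0]
opening: 60.7
gripper_force: 65.7
```

View pics/w4.png

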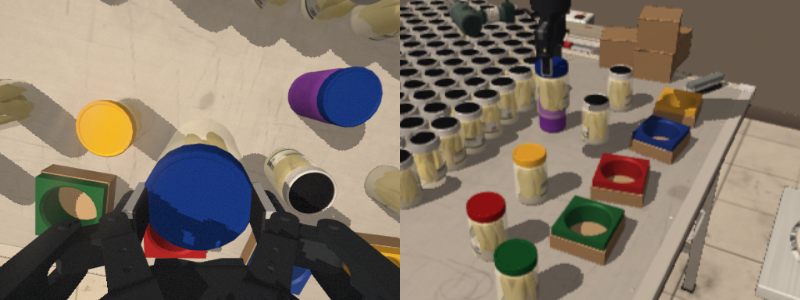

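```bash
cat > g.py <<'E'
from m import *
import sys
def held(col,ztop):
    s=sense(); c=cam("wrist"); i=get_image("wrist")
    m=max(comps(i,col,2000),key=lambda m:m.sum())
    k=max(cv2.findContours(m,cv2.RETR_EXTERNAL,cv2.CHAIN_APPROX_NONE)[0],key=len)[:,0]
    q,r=cv2.minEnclosingCircle(np.array([ray(c,*p,ztop)[:2] for p in k],np.float32))
    print("held",np.round(q,1),round(r,1),"minus tcp",np.round(np.array(q)-s["eef_pos"][:2],1),k.mean(0).round())
held(sys.argv[1],float(sys.argv[2]))
E
python3 g.py blue 257
```

```text
held [633.2  19.4] 34.3 minus tcp [1.8 0.5] [255. 253.]
```

```bash
python3 - <<'E'
from m import *
for n in ("scene","side"):
    img=cv2.imread(f"pics/{n}0.png")[:,:,::-1]; c=cam(n)
    for col in ("blue","green"):
        for m in comps(img,col,360):
            k=max(cv2.findContours(m,cv2.RETR_EXTERNAL,cv2.CHAIN_APPROX_NONE)[0],key=len)[:,0]
            b=[ray(c,*q[0],50)[:2].round().tolist() for q in cv2.approxPolyDP(cv2.convexHull(k),4,True)]
            print(n,col,m.sum(),k.mean(0).round(),b)
a=cv2.imread("pics/scene0.png")[145:200,305:375]; b=cv2.imread("pics/side0.png")[140:195,295:365]
cv2.imwrite("pics/z.png",cv2.resize(np.hstack([a,b]),None,fx=5.5,fy=5.5,interpolation=cv2.INTER_CUBIC))
E
python3 -m creep '[-0.025,-0.03,0.005,0,0,0,0.05, -0.03,-0.035,0.005,0,0,0,0.05, -0.03,-0.035,0,0,0,0,0.05, -0.03,-0.035,0,0,0,0,0.05, -0.03,-0.03,0,0,0,0,0.05, -0.025,-0.02,0,0,0,0,0.05, -0.018,-0.008,0,0,0,0,0.05, 0,0,0,0,0,0,0.05]'
```

```text
scene blue 690 [340. 169.] [[489.0, -223.0], [394.0, -215.0], [399.0, -112.0], [495.0, -122.0]]
scene blue 364 [251. 167.] [[643.0, -63.0], [633.0, -12.0], [682.0, -5.0], [694.0, -62.0]]
scene green 872 [274. 258.] [[511.0, 147.0], [414.0, 142.0], [408.0, 245.0], [503.0, 249.0]]
scene green 787 [213. 300.] [[521.0, 323.0], [497.0, 331.0], [482.0, 357.0], [490.0, 383.0], [516.0, 393.0], [552.0, 362.0], [543.0, 333.0]]
side blue 741 [328. 166.] [[500.0, -127.0], [489.0, -226.0], [389.0, -211.0], [395.0, -99.0]]
side green 1243 [271. 238.] [[512.0, 147.0], [413.0, 142.0], [404.0, 253.0], [501.0, 257.0]]
side green 803 [212. 265.] [[513.0, 302.0], [491.0, 334.0], [494.0, 361.0], [520.0, 377.0], [549.0, 368.0], [566.0, 316.0], [544.0, 298.0]]
clock: 6.32
eef_pos: [441.8, -174.8, 222.4]
ee_rot: [-0.0, 0.993, 0.114, -0.001]
force: [0.3, -0.6, -3.8]
opening: 60.5
gripper_force: 65.9
```

View pics/z.png

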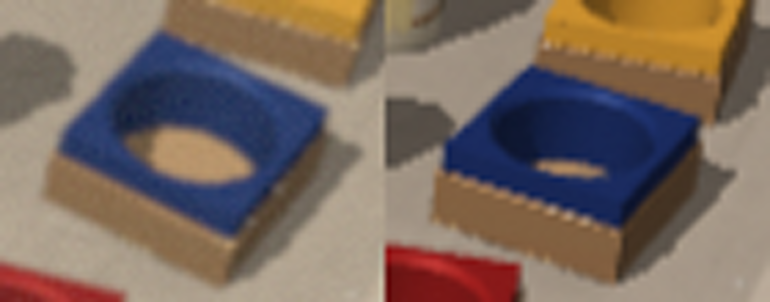

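The blue box's far corners agree between views. I put its centre at about (444,-172), good to a few mm, with 7.5 mm of clearance. Lowering with a force check.

```bash
python3 -m creep '[0.001,0.0025,-0.025,0,0,0,0.05, 0,0,-0.03,0,0,0,0.05, 0,0,-0.03,0,0,0,0.05, 0,0,-0.015,0,0,0,0.05, 0,0,-0.01,0,0,0,0.05, 0,0,-0.01,0,0,0,0.05, 0,0,-0.005,0,0,0,0.05, 0,0,-0.005,0,0,0,0.05, 0,0,0,0,0,0,0.05]'
python3 g.py blue 136
python3 - <<'E'
from m import *
a=get_image("scene")[105:225,290:450]; b=get_image("side")[100:220,280:440]
cv2.imwrite("pics/z2.png",cv2.resize(np.hstack([a,b])[:,:,::-1],None,fx=2.5,fy=2.5,interpolation=cv2.INTER_CUBIC))
E
```

```text
clock: 7.45
eef_pos: [444.9, -171.5, 93.5]
ee_rot: [0.0, 0.993, 0.116, -0.0]
force: [-0.8, -0.2, -4.2]
opening: 60.2
gripper_force: 66.2
held [ 458.9 -174.4] 47.6 minus tcp [13.9 -2.9] [272. 213.]
```

View pics/z2.png

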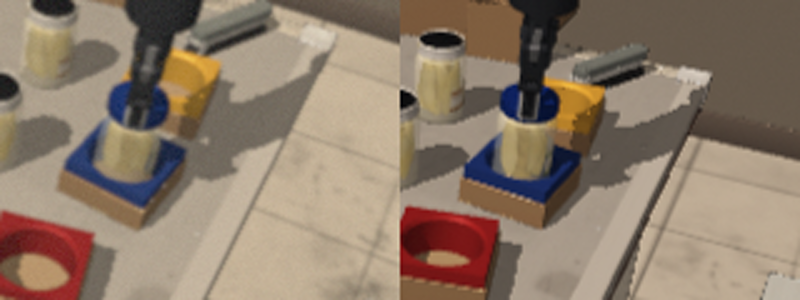

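The jar is inside the blue recess with no contact force. I'll seat it and release.

```bash
python3 -m creep '[0,0,-0.008,0,0,0,0.05, 0,0,-0.006,0,0,0,0.05, 0,0,-0.003,0,0,0,0.05, 0,0,-0.0015,0,0,0,0.05, 0,0,-0.001,0,0,0,0.05, 0,0,-0.001,0,0,0,0.05, 0,0,0,0,0,0,0.05]'
```

```text
clock: 8.48
eef_pos: [445.8, -171.3, 73.7]
ee_rot: [0.0, 0.993, 0.116, 0.001]
force: [-0.5, 0.7, 3.9]
opening: 60.1
gripper_force: 67.2
```

```bash
python3 -m creep '[0,0,0,0,0,0,0.065, 0,0,0,0,0,0,0.075, 0,0,0,0,0,0,0.085, 0,0,0,0,0,0,0.085, 0,0,0.015,0,0,0,0.085, 0,0,0.025,0,0,0,0.085, 0,0,0.04,0,0,0,0.085, 0,0,0.04,0,0,0,0.085, 0.02,0.04,0.03,0,0,0,0.085, 0.03,0.05,0,0,0,0,0.085, 0.03,0.05,0,0,0,0,0.085, 0.03,0.05,0,0,0,0,0.085, 0.03,0.05,0,0,0,0,0.085, 0.026,0.044,0,0,0,0,0.085, 0.01,0.02,0,0,0,0,0.085, 0,0,0,0,0,0,0.085]'
python3 - <<'E'
from m import *
i=get_image("wrist"); j=get_image("scene"); c=cam("wrist")
print(sense()["eef_pos"].round(1),sense()["qpos"].round(2))
for m in comps(i,"yellow",1500):
    k=max(cv2.findContours(m,cv2.RETR_EXTERNAL,cv2.CHAIN_APPROX_NONE)[0],key=len)[:,0]
    print(cv2.minEnclosingCircle(np.array([ray(c,*p,112)[:2] for p in k],np.float32)))
boxes(c,i,["green","red"])
cs=cam("scene")
for m in comps(j,"blue",120):
    p,w,k=centre(cs,m,115,34); print(p.round(),w,k.mean(0).round())
cv2.imwrite("pics/s5.png",j[:,:,::-1])
E
```

```text
clock: 10.48
eef_pos: [620.8, 135.6, 223.9]
ee_rot: [-0.001, 0.993, 0.118, 0.0]
force: [-0.8, 0.0, -0.1]
opening: 85.3
gripper_force: 0.0
[620.7 131.9 223.5] [ 0.34  0.56 -0.85  1.56  0.44  1.22 -1.93]
((623.951416015625, 125.96783447265625), 34.33723449707031)
green box [460.9 395. ] [86.5 40.9] 0 [ 16. 241.]
green box [464.8 178.2] [110.7  85.8] 2 [198. 277.]
red box [590.4 329. ] [80.8 84.1] 23 [ 87. 151.]
red box [468.5  16.9] [112.9 105.6] 12 [310. 297.]
[ 722. -130.] 59.16645694076942 [251. 127.]
[ 445. -167.] 59.24728452102977 [344. 152.]
[ 428. -102.] 111.81092001852636 [339. 173.]
```

View pics/s5.png

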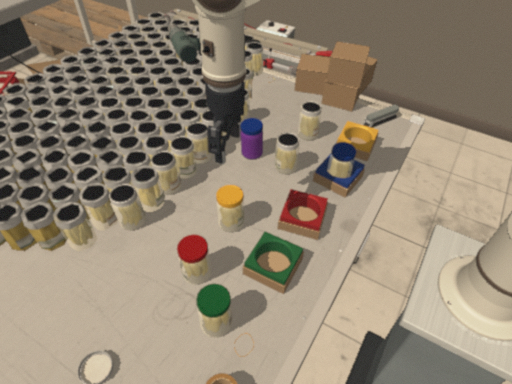

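The scene shows the blue jar standing upright in the blue box at (343,160). Next is the yellow jar.

```bash
python3 -m creep '[0.0025,-0.0005,-0.03,0,0,0,0.085, 0,0,-0.035,0,0,0,0.085, 0,0,-0.035,0,0,0,0.085, 0,0,-0.03,0,0,0,0.085, 0,0,-0.023,0,0,0,0.085, 0,0,0,0,0,0,0.085, 0,0,0,0,0,0,0.06, 0,0,0,0,0,0,0.05, 0,0,0,0,0,0,0.05, 0,0,0,0,0,0,0.05, 0,0,0,0,0,0,0.05, 0,0,0,0,0,0,0.05, 0,0,0,0,0,0,0.05]'
```

```text
clock: 12.2
eef_pos: [624.9, 132.3, 72.5]
ee_rot: [0.0, 0.993, 0.116, 0.002]
force: [-1.4, -2.0, 4.8]
opening: 59.3
gripper_force: 64.1
```

```bash
python3 -m creep '[0,0,0.005,0,0,0,0.05, 0,0,0.015,0,0,0,0.05, 0,0,0.03,0,0,0,0.05, 0,0,0.04,0,0,0,0.05, 0,0,0.04,0,0,0,0.05, -0.01,-0.02,0.02,0,0,0,0.05, -0.015,-0.04,0,0,0,0,0.05, -0.018,-0.05,0,0,0,0,0.05, -0.02,-0.055,0,0,0,0,0.05, -0.02,-0.055,0,0,0,0,0.05, -0.02,-0.055,0,0,0,0,0.05, -0.02,-0.055,0,0,0,0,0.05, -0.018,-0.05,0,0,0,0,0.05, -0.015,-0.045,0,0,0,0,0.05, -0.01,-0.03,0,0,0,0,0.05, -0.007,-0.021,0,0,0,0,0.05, 0,0,0,0,0,0,0.05, 0,0,0,0,0,0,0.05]'; python3 g.py yellow 264
```

```text
clock: 14.45
eef_pos: [451.4, -342.1, 220.3]
ee_rot: [-0.0, 0.993, 0.117, 0.0]
force: [0.1, -0.7, -3.9]
opening: 59.3
gripper_force: 65.1
held [ 467.7 -335.5] 49.7 minus tcp [16.3  6.6] [255. 214.]
```

```bash
python3 -m creep '[0,-0.001,-0.025,0,0,0,0.05, 0,0,-0.03,0,0,0,0.05, 0,0,-0.03,0,0,0,0.05, 0,0,-0.012,0,0,0,0.05, 0,0,-0.01,0,0,0,0.05, 0,0,-0.01,0,0,0,0.05, 0,0,-0.005,0,0,0,0.05, 0,0,-0.003,0,0,0,0.05, 0,0,0,0,0,0,0.05]'
```

```text
clock: 15.62
eef_pos: [450.6, -345.0, 95.2]
ee_rot: [0.0, 0.993, 0.116, 0.0]
force: [0.6, -0.5, -4.5]
opening: 59.5
gripper_force: 65.3
```

```bash
python3 -m creep '[0,0,-0.008,0,0,0,0.05, 0,0,-0.006,0,0,0,0.05, 0,0,-0.003,0,0,0,0.05, 0,0,-0.0015,0,0,0,0.05, 0,0,-0.001,0,0,0,0.05, 0,0,-0.001,0,0,0,0.05, 0,0,0,0,0,0,0.05]'
```

```text
clock: 16.5
eef_pos: [451.0, -344.9, 75.6]
ee_rot: [0.0, 0.993, 0.116, 0.0]
force: [-2.8, 2.2, 4.8]
opening: 59.3
gripper_force: 66.6
```

```bash
python3 -m creep '[0,0,0,0,0,0,0.065, 0,0,0,0,0,0,0.075, 0,0,0,0,0,0,0.085, 0,0,0,0,0,0,0.085, 0,0,0.015,0,0,0,0.085, 0,0,0.035,0,0,0,0.085, 0,0,0.05,0,0,0,0.085, 0,0,0.05,0,0,0,0.085, 0.013,0.054,0,0,0,0,0.085, 0.013,0.054,0,0,0,5,0.085, 0.013,0.054,0,0,0,5,0.085, 0.013,0.054,0,0,0,5,0.085, 0.013,0.054,0,0,0,5,0.085, 0.013,0.054,0,0,0,5,0.085, 0.013,0.054,0,0,0,5,0.085, 0.013,0.054,0,0,0,5,0.085, 0.013,0.054,0,0,0,5,0.085, 0.013,0.054,0,0,0,5,0.085, 0.013,0.054,0,0,0,0,0.085, 0.013,0.054,0,0,0,0,0.085]'
python3 -m creep '[0,0,0,0,0,0,0.085, 0,0,0,0,0,0,0.085]'
python3 - <<'E'
from m import *
i=get_image("wrist"); c=cam("wrist"); j=get_image("side")
print(sense()["eef_pos"].round(1),sense()["qpos"].round(2))
for col in ("red","green"):
  for m in comps(i,col,1500):
    k=max(cv2.findContours(m,cv2.RETR_EXTERNAL,cv2.CHAIN_APPROX_NONE)[0],key=len)[:,0]
    print(col,cv2.minEnclosingCircle(np.array([ray(c,*p,112)[:2] for p in k],np.float32)))
cv2.imwrite("pics/w6.png",np.hstack([cv2.resize(i,(400,300)),cv2.resize(j,(400,300))])[:,:,::-1])
E
```

```text
clock: 19.0
eef_pos: [607.1, 304.7, 225.6]
ee_rot: [0.0, 0.874, 0.487, 0.0]
force: [0.1, -1.0, -0.0]
opening: 85.0
gripper_force: 0.0
clock: 19.25
eef_pos: [606.4, 303.2, 225.1]
ee_rot: [0.0, 0.873, 0.487, 0.0]
force: [0.8, 0.3, 1.0]
opening: 85.2
gripper_force: 0.0
[607.2 301.2 224.9] [ 0.11  0.69 -0.97  1.44  0.58  1.31 -1.46]
red ((607.5106811523438, 301.7633972167969), 34.26859664916992)
green ((502.86669921875, 370.5467224121094), 33.41023254394531)
green ((495.6339416503906, 225.13233947753906), 60.3579216003418)
```

View pics/w6.png

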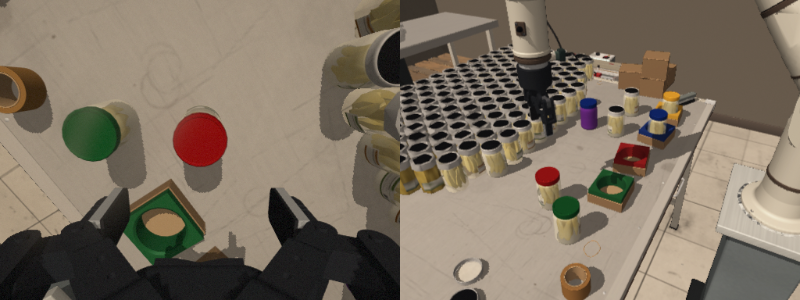

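The wrist view shows the red lid at (200,138), centred between the fingers, and the side view shows the yellow jar standing in its box. Grasping red.

```bash
python3 -m creep '[0,0,-0.03,0,0,0,0.085, 0,0,-0.035,0,0,0,0.085, 0,0,-0.035,0,0,0,0.085, 0,0,-0.03,0,0,0,0.085, 0,0,-0.025,0,0,0,0.085, 0,0,0,0,0,0,0.085, 0,0,0,0,0,0,0.06, 0,0,0,0,0,0,0.05, 0,0,0,0,0,0,0.05, 0,0,0,0,0,0,0.05, 0,0,0,0,0,0,0.05, 0,0,0,0,0,0,0.05, 0,0,0,0,0,0,0.05]'
```

```text
clock: 20.98
eef_pos: [608.1, 304.1, 72.1]
ee_rot: [0.0, 0.873, 0.487, 0.002]
force: [0.4, -0.6, 5.6]
opening: 59.7
gripper_force: 66.3
```

```bash
python3 -m creep '[0,0,0.005,0,0,0,0.05, 0,0,0.015,0,0,0,0.05, 0,0,0.03,0,0,0,0.05, 0,0,0.04,0,0,0,0.05, 0,0,0.04,0,0,0,0.05, -0.01,-0.02,0.02,0,0,0,0.05, -0.02,-0.04,0,0,0,0,0.05, -0.025,-0.05,0,0,0,0,0.05, -0.025,-0.05,0,0,0,0,0.05, -0.025,-0.05,0,0,0,0,0.05, -0.02,-0.04,0,0,0,0,0.05, -0.012,-0.025,0,0,0,0,0.05, -0.005,-0.007,0,0,0,0,0.05, 0,0,0,0,0,0,0.05, 0,0,-0.03,0,0,0,0.05, 0,0,-0.03,0,0,0,0.05, 0,0,-0.02,0,0,0,0.05, 0,0,-0.008,0,0,0,0.05, 0,0,0,0,0,0,0.05]'
```

```text
clock: 23.35
eef_pos: [464.8, 22.5, 131.6]
ee_rot: [-0.0, 0.873, 0.488, 0.0]
force: [0.9, -0.4, -4.9]
opening: 60.1
gripper_force: 66.1
```

```bash
python3 -m creep '[0,0,-0.01,0,0,0,0.05, 0,0,-0.01,0,0,0,0.05, 0,0,-0.01,0,0,0,0.05, 0,0,-0.007,0,0,0,0.05, 0,0,0,0,0,0,0.05]'
```

```text
clock: 23.98
eef_pos: [464.0, 21.1, 93.9]
ee_rot: [-0.0, 0.873, 0.487, -0.001]
force: [0.0, 0.2, -4.8]
opening: 59.9
gripper_force: 66.1
```

Inside and free (bottom at about 22 mm). Seating it; the expected final TCP z is about 75.

```bash
python3 -m creep '[0,0,-0.008,0,0,0,0.05, 0,0,-0.006,0,0,0,0.05, 0,0,-0.002,0,0,0,0.05, 0,0,-0.0015,0,0,0,0.05, 0,0,-0.001,0,0,0,0.05, 0,0,-0.001,0,0,0,0.05, 0,0,0,0,0,0,0.05]'
```

```text
clock: 24.85
eef_pos: [464.7, 21.1, 75.2]
ee_rot: [0.0, 0.873, 0.487, 0.0]
force: [-0.8, -0.7, -3.1]
opening: 59.6
gripper_force: 66.2
```

```bash
python3 -m creep '[0,0,-0.001,0,0,0,0.05, 0,0,-0.0005,0,0,0,0.05, 0,0,0,0,0,0,0.05, 0,0,0,0,0,0,0.05]'
python3 -m creep '[0,0,0,0,0,0,0.065, 0,0,0,0,0,0,0.075, 0,0,0,0,0,0,0.085, 0,0,0,0,0,0,0.085, 0,0,0.015,0,0,0,0.085, 0,0,0.035,0,0,0,0.085, 0,0,0.05,0,0,0,0.085, 0,0,0.05,0,0,0,0.085, 0.003,0.03,0,0,0,0,0.085, 0.004,0.05,0,0,0,0,0.085, 0.005,0.055,0,0,0,0,0.085, 0.005,0.055,0,0,0,0,0.085, 0.005,0.055,0,0,0,0,0.085, 0.005,0.055,0,0,0,0,0.085, 0.003,0.04,0,0,0,0,0.085, 0.001,0.021,0,0,0,0,0.085, 0,0,0,0,0,0,0.085, 0,0,0,0,0,0,0.085]'
python3 - <<'E'
from m import *
i=get_image("wrist"); c=cam("wrist"); j=get_image("side")
print(sense()["eef_pos"].round(1),sense()["qpos"].round(2))
for m in comps(i,"green",1500):
    k=max(cv2.findContours(m,cv2.RETR_EXTERNAL,cv2.CHAIN_APPROX_NONE)[0],key=len)[:,0]
    print(cv2.minEnclosingCircle(np.array([ray(c,*p,112)[:2] for p in k],np.float32)),k.mean(0).round())
cv2.imwrite("pics/w7.png",np.hstack([cv2.resize(i,(400,300)),cv2.resize(j,(400,300))])[:,:,::-1])
E
```

```text
clock: 25.35
eef_pos: [465.1, 21.6, 75.1]
ee_rot: [0.001, 0.873, 0.487, 0.0]
force: [-5.2, -0.1, 15.0]
opening: 59.4
gripper_force: 69.0
clock: 27.6
eef_pos: [495.7, 381.2, 223.9]
ee_rot: [0.0, 0.874, 0.487, -0.0]
force: [0.1, 1.1, -0.7]
opening: 84.9
gripper_force: 0.0
[496.1 380.5 223.8] [ 0.    0.61 -1.02  1.58  0.54  1.26 -1.67]
((496.5924072265625, 379.71234130859375), 33.927528381347656) [255. 179.]
((475.2777099609375, 241.18919372558594), 58.94170379638672) [307. 296.]
```

View pics/w7.png

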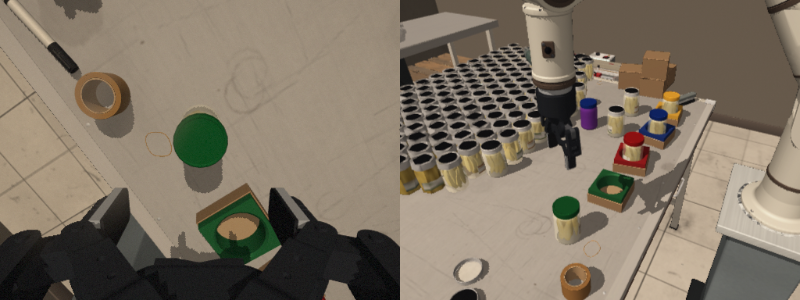

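The green lid is centred at (200,139) and the red jar stands in its box. Grasping green.

```bash
python3 -m creep '[0,0,-0.03,0,0,0,0.085, 0,0,-0.035,0,0,0,0.085, 0,0,-0.035,0,0,0,0.085, 0,0,-0.03,0,0,0,0.085, 0,0,-0.024,0,0,0,0.085, 0,0,0,0,0,0,0.085, 0,0,0,0,0,0,0.06, 0,0,0,0,0,0,0.05, 0,0,0,0,0,0,0.05, 0,0,0,0,0,0,0.05, 0,0,0,0,0,0,0.05, 0,0,0,0,0,0,0.05, 0,0,0,0,0,0,0.05]'
```

```text
clock: 29.32
eef_pos: [496.7, 383.0, 71.9]
ee_rot: [0.0, 0.873, 0.487, 0.002]
force: [0.1, -1.8, 6.8]
opening: 60.2
gripper_force: 64.6
```

```bash
python3 -m creep '[0,0,0.005,0,0,0,0.05, 0,0,0.015,0,0,0,0.05, 0,0,0.03,0,0,0,0.05, 0,0,0.04,0,0,0,0.05, 0,0,0.04,0,0,0,0.05, -0.004,-0.02,0.02,0,0,0,0.05, -0.008,-0.045,0,0,0,0,0.05, -0.009,-0.05,0,0,0,0,0.05, -0.008,-0.04,0,0,0,0,0.05, -0.005,-0.023,0,0,0,0,0.05, -0.0015,-0.01,0,0,0,0,0.05, 0,0,0,0,0,0,0.05, 0,0,-0.03,0,0,0,0.05, 0,0,-0.03,0,0,0,0.05, 0,0,-0.02,0,0,0,0.05, 0,0,-0.008,0,0,0,0.05, 0,0,0,0,0,0,0.05]'
```

```text
clock: 31.45
eef_pos: [460.0, 194.9, 131.6]
ee_rot: [-0.0, 0.873, 0.487, -0.0]
force: [0.9, 0.8, -5.2]
opening: 60.5
gripper_force: 66.3
```

```bash
python3 -m creep '[0,0,-0.01,0,0,0,0.05, 0,0,-0.01,0,0,0,0.05, 0,0,-0.01,0,0,0,0.05, 0,0,-0.007,0,0,0,0.05, 0,0,0,0,0,0,0.05]'
```

```text
clock: 32.08
eef_pos: [459.5, 193.9, 93.9]
ee_rot: [-0.0, 0.873, 0.487, -0.001]
force: [-0.2, 0.6, -5.2]
opening: 60.1
gripper_force: 66.3
```

```bash
python3 -m creep '[0,0,-0.008,0,0,0,0.05, 0,0,-0.006,0,0,0,0.05, 0,0,-0.002,0,0,0,0.05, 0,0,-0.0015,0,0,0,0.05, 0,0,-0.001,0,0,0,0.05, 0,0,-0.001,0,0,0,0.05, 0,0,-0.0005,0,0,0,0.05, 0,0,0,0,0,0,0.05]'
```

```text
clock: 33.08
eef_pos: [460.3, 194.3, 75.0]
ee_rot: [0.0, 0.873, 0.487, 0.0]
force: [-0.4, 0.1, 0.1]
opening: 60.1
gripper_force: 67.1
```

Contact at z = 75.0, where it should be. One more millimetre, then release and retreat.

```bash
python3 -m creep '[0,0,-0.0005,0,0,0,0.05, 0,0,0,0,0,0,0.05, 0,0,0,0,0,0,0.065, 0,0,0,0,0,0,0.075, 0,0,0,0,0,0,0.085, 0,0,0,0,0,0,0.085, 0,0,0.015,0,0,0,0.085, 0,0,0.035,0,0,0,0.085, 0,0,0.05,0,0,0,0.085, 0,0,0.05,0,0,0,0.085, 0.05,0.03,0.03,0,0,0,0.085, 0.05,0.03,0.02,0,0,0,0.085, 0.03,0.03,0,0,0,0,0.085, 0,0,0,0,0,0,0.085]'
python3 - <<'E'
from m import *
j=get_image("side"); k=get_image("scene")
cv2.imwrite("pics/f.png",np.hstack([cv2.resize(k[90:330,150:400],(400,384)),cv2.resize(j[90:330,150:400],(400,384))])[:,:,::-1])
for n,im in (("scene",k),("side",j)):
    c=cam(n)
    for col in ("red","yellow"):
        for m in comps(im,col,120):
            p,w,q=centre(c,m,115,34); print(n,col,p.round(),w.round(),q.mean(0).round())
E
```

```text
clock: 34.83
eef_pos: [588.2, 285.6, 273.1]
ee_rot: [-0.002, 0.873, 0.488, 0.001]
force: [0.0, 0.1, -0.7]
opening: 85.3
gripper_force: 0.0
scene red [1567.   83.] 66.0 [ 6. 80.]
scene red [466.  24.] 102.0 [304. 207.]
scene yellow [ 455. -345.] 104.0 [360. 132.]
scene yellow [947. 458.] 96.0 [ 29. 235.]
side red [465.  22.] 63.0 [299. 178.]
side red [441.  92.] 101.0 [297. 200.]
side yellow [ 449. -342.] 67.0 [347. 123.]
side yellow [ 401. -237.] 47.0 [353. 144.]
side yellow [935. 466.] 103.0 [ 28. 233.]
```

View pics/f.png

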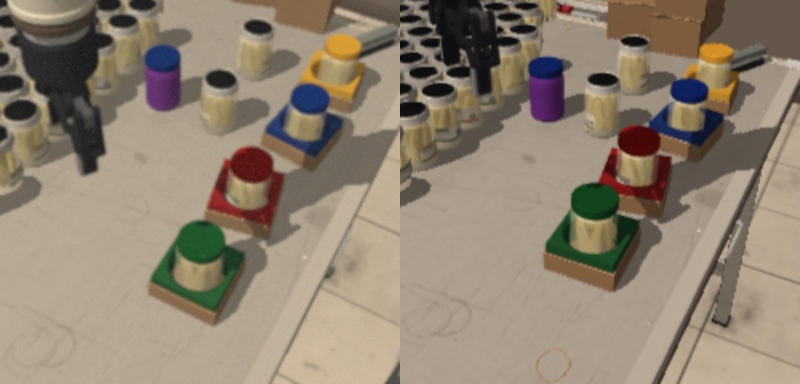

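All four jars stand upright in the boxes of their own colour: green (200,250), red (250,175), blue (309,112) and yellow (341,60) in the left panel. The black-lidded jars haven't moved and the gripper is clear.

```bash
python3 -c "
from workcell import *
print(job_done())"
```

```text
the job is handed in; nothing more can be done
None
```

I handed the job in at about 35 s: all four coloured-lid jars stand upright on the bottom of their matching boxes, and the black-lidded jars were left where they stood.

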